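# Index a board slide under the probe head and lock it

### The arm

A 6-joint arm with a two-finger parallel gripper is mounted at the origin on the work surface. World frame = base frame: x ahead of the robot, y to its left, z up, the work surface at z = 0. Lengths are in m, angles in rad, forces in N, time in s.
With the tool pointing down it reaches from about 0.25 to 0.775 m from the base axis. Payload 4 kg.
Tool frame: the origin (TCP) lies between the finger pads; the fingertips stand 11 mm ahead of it and the grasp point (between the pads) lies 8 mm behind it; z points along the fingers, y is the line along which they close (so a half turn about z gives the same grasp; the last joint's range is limited). The gripper opens to 85 mm and grips with 20 to 120 N. Pads are 22 mm wide; open, the fingers measure 114 mm over their backs; the gripper's body (76 mm by 85 mm) begins 54 mm behind the grasp point. The pads swing forward as they close: fully open they stand 13 mm farther back than shut.
Start: joints at [-0.103, 0.087, 1.371, -0, 1.684, -0.103], TCP at [0.55, -0, 0.242] pointing down, gripper open.
Joint ranges: [-3.1, 3.1], [-0.76, 2.03], [0.27, 2.55], [-1.08, 4.22], [0.17, 2.65], [-2.57, 2.57]. Speed limits (rad/s): [2.79, 2.79, 3.14, 3.14, 3.14, 3.14].

### API

Orientations are given as a rotation vector (axis times angle).
In Python, from cell import robot gives the robot as it stands.
- The arm moves only by the tool shift_gripper, called after ">>>" by a JSON object that holds its "api" and its "payload", one argument or row to a line. Schema: {"type":"object","properties":{"segments":{"type":"array","items":{"type":"array","items":{"type":"array","items":{"type":"number"},"minItems":4,"maxItems":4},"minItems":1,"maxItems":5},"minItems":1,"maxItems":1},"aperture":{"type":"number"},"only":{"type":"string"},"quiet":{"type":"boolean"},"lines":{"type":"string"}},"required":["segments"],"additionalProperties":false}. segments is a list that holds a single list of rows (three levels of brackets), with 1 to 5 rows, each of 4 numbers: dx, dy, dz in m, then a turn about the tool's z in rad; each row is the pose to reach, as a shift and turn from the pose commanded when the call began, along the tool's axes at that moment; what a row does not reach only later rows make up. A row lasts 1/8 s, in which the tool goes at most 0.0625 m and 0.188 rad, less where a joint would pass 70% of its speed; a pose out of reach is approached as far as the arm can. aperture is the finger opening in m, set as the call begins (left out keeps the last). The fingers move at their own pace and stop on an object; the grip force is fixed at half the most. Time passes only in rows, so rows that do not move let the fingers close. The tool returns the time, the measured TCP pose, the force, the opening and the grip force at its end. only (a regular expression) keeps the lines of the reply that match it, lines (a string "A,B") keeps lines A to B, and quiet returns only ok. Input that does not fit is refused with a message, and nothing moves.
- robot.state(): the state, without advancing time (a new reading comes with each control period).
- robot.read_camera(name): name is "scene" or "side" or "wrist"; returns a dict with "pixels" (384x512x3 uint8, red, green, blue), "intrinsics" (3x3 intrinsics, pixels), "extrinsics" (4x4, takes a point from camera to world coordinates). Camera axes: x right, y up, looking along -z (the intrinsics and any distortion apply to the point x, -y, -z); pixel columns grow to the right and rows downward; lengths in m; the calibration is good to about 2 mm. A picture is of the moment at which its call begins. There is no depth.
- robot.job_done(): hands the job in; it is judged then, once.
The state is a dict: "t": time; "joints": joint angles; "joint_velocities": joint speeds; "tau": joint torques, N m; "tcp_pos": TCP position; "eef_rot": TCP orientation; "force": force on the tool from outside, world axes, zero at the start; "moment": the same for the moment, N m; "width": finger opening in m; "gripper_force": force on a finger pad.
Only numpy, scipy, OpenCV 4.12 (cv2) and the standard library are available. Lean on these libraries where they do the work, as an engineer would, in place of code of your own. Each camera call takes 0.05 s, during which the arm holds its last target. There are 200 camera calls.

### The job

The circuit board on the sloped test fixture has to go under the probe head and be locked there: pull the spring-loaded T-knob out, turn it and leave it parked in the shallow slot of its collar, then push the slide across (the upright tab is its handle). Turn the knob back and let its pin drop fully home into the slide's test slot, nudging the slide to feel for the slot, so that the slide is locked with the board under the head. Do not touch the board or the probe head, and leave the loose things on the bench where they are.

Things in the scene. Friction and masses are not known exactly. Their poses are not given: they have to be found in the camera images.
- fixture: Orange-brown wedge-shaped test fixture, 226 x 360 mm, bolted down. Origin: centre of its underside, on the bench; x to its high back edge, y left, z up. Its flat deck rises 30 degrees towards +x, faces the robot and is 97 mm up above the origin. U = up the slope (0.866, 0, 0.5), N = off the deck (-0.5, 0, 0.866). Deck edges at U = +-130, y = +-180 mm.
- knob_grip (a point): Middle of the T-knob's black bar, on the knob's axis; moves and turns with it. z = N, the knob's axis (30 degrees off vertical); y along the bar. Bar 70 long, 14 thick, 26 mm high (13 either side of this point); under it a 14 mm thick stem, 12 mm free above the collar when home. Pin home: at U = -85, y = -40, N = 69 mm from the deck's centre.
- collar_mid (a point): Centre of the top of the square steel collar under the T-knob, on the knob's axis (U = -85, y = -40, N = 44 mm from the deck's centre); axes as the fixture's. Collar 46 x 46 mm, 14 mm high. The knob's 8 mm cross pin (under the bar, parallel to it) drops into 13 mm wide slots cut in its top: the deep one along y (locked), the shallow one along U (parked).
- plunger (a joint): Knob and index pin pulled out along N, m: 0 = pin home, 0.0175 = end stop; sprung, pulls in with 7 N at 0, 14 N at the stop, plus 1.5 N weight. It must be beyond 0.013 to turn out of the deep slot; the collar's top holds it at 0.013, the shallow slot at 0.010. Over the slide's strip, away from the slots, the pin rides at 0.008 to 0.009.
- knob (a joint): Turn of the T-knob, rad: 0 = bar along y (left-right), locked; grows counter-clockwise looking down on the knob, to 1.57 = bar up and down the slope, parked. Each slot has about 0.1 rad of play; turns freely when pulled out beyond 0.013; stops at -0.12 and 1.70.
- carriage (a joint): Travel of the slide, m: 0 = loading place at the left, where it starts locked; grows to the right (fixture -y); end stop 0.145. The 13 mm test slot meets the 10 mm round-nosed pin somewhere from 0.106 to 0.134: it is set differently on each fixture and has to be felt. Moves with 3 N, 2 to 3 N more under the riding pin; about 1.5 mm play each way in a slot.
- tab_grip (a point): On the slide's upright aluminium push tab, 16 mm below its top edge and 30 mm above the flat tongue that carries it. Tab 60 mm along U, 10 mm thick (y), 46 mm high (N). x = U, y = the fixture's y, z = N. At travel 0 it lies at U = 10, y = 165, N = 46 mm from the deck's centre; it moves along -y.
- board_mid (a point): Centre of the top of the green circuit board, 90 x 80 mm, in the black nest on the slide, 125 mm to the right of the tab; do not touch. Axes U, y, N; its parts stand up to 12 mm above it.
- probe_head: C-shaped probe head over the right end of the slide; do not touch. Origin and axes as fixture. From the deck's centre: orange column 34 x 56 mm at U = 113, y = -80, to N = 175; overhead arm from it to U = 18, N = 153 to 175; clear 70 x 70 mm probe plate at U = 32, y = -80, N = 62 to 92; toggle clamp on top to N = 231, U from 5 to 120.
- driver: Black-handled screwdriver lying in front of the fixture, 170 mm; bystander. Origin at its middle, on the bench.
- brush: Flat brush, 170 mm, lying left of the fixture; bystander. Origin at its middle, on the bench.
- tape: Roll of tape, 76 mm across, 19 mm high, lying in front of the fixture; bystander. Origin at its middle, on the bench.
- spare_board: Spare green board, 90 x 80 mm, lying right of the fixture; bystander. Origin at its middle, on the bench.
- cleaner: White bottle, 60 mm across, 150 mm high, at the right; bystander. Origin under its middle.
- parts_box: Black open parts box, 120 x 90 x 45 mm, at the left near the robot; bystander. Origin under its middle.
- cup: Black cup, 72 mm across, 90 mm high, at the left; bystander. Origin under its middle.

How it is judged:
On the way, in this order (a step that is already met when the one before it is completed fails the run):
1. the T-knob is pulled out, turned a quarter turn and left alone in its shallow slot (value of joint plunger between 0.0085 and 0.012 m and value of joint knob above 1.42 rad and contact force between the fingers and anything else below 0.5 N), for 0.2 s.
2. the slide is pushed across, at least 85 mm (value of joint carriage above 0.085 m), for 0.2 s.
At the end, for the whole second after the job is handed in: The slide is in its test place under the probe head (travel 102 to 138 mm) and locked: the index pin fully home in the test slot (plunger within 2.5 mm of 0), the knob's bar back along the slide (within 0.2 rad of 0), the slide at rest (value of joint carriage between 0.102 and 0.138 m and value of joint plunger below 0.0025 m and value of joint knob between -0.2 and 0.2 rad and velocity of joint carriage between -0.01 and 0.01 m/s); the robot touches nothing.
It fails at once if the knob is forced round without being pulled out of its slot (value of joint knob between 0.3 and 1.3 rad and value of joint plunger below 0.0105 m).
It fails at once if the board is touched (contact force between the arm and carriage_c6 above 1 N).
It fails at once if the probe head is touched (contact force between the arm and probe_head above 2 N).
It fails at once if a bystander is moved by more than 20 mm (distance of any of driver, brush, tape, spare_board, cleaner, parts_box, cup from where it was at the start of the episode above 0.02 m).
It also fails if it takes over 61 s, if anything falls off the work surface, if the arm or the gripper's body presses on something with over 40 N, if the wrist force passes 120 N, or if a joint passes its speed limit or range.

## Working session

There is one attempt and no reset: what is moved stays moved. The work goes in short steps, Python scripts to look and compute and a tool call to move; the robot and the scene stay as the last step left them, time stands still between calls to the robot, and variables do not carry over. Pictures are saved under pics/ and viewed, at most 14 in all, crops included, and the job is handed in when it is done.

```bash
ls; mkdir -p pics; python3 - <<'E'
from cell import robot
import cv2
for n in ("scene","side"):
    c=robot.read_camera(n); cv2.imwrite(f"pics/{n}0.png",cv2.resize(c["pixels"][:,:,::-1],(800,600),interpolation=cv2.INTER_CUBIC))
    print(n,c["intrinsics"].round(1).tolist(),c["extrinsics"].round(3).tolist())
print(robot.state())
E
```

```text
cell.py
pics
scene [[356.9, 0.0, 255.3], [0.0, 356.9, 194.0], [0.0, 0.0, 1.0]] [[-0.402, -0.714, 0.573, 1.049], [0.916, -0.315, 0.25, 0.26], [0.002, 0.625, 0.78, 0.874], [0.0, 0.0, 0.0, 1.0]]
side [[472.9, 0.0, 246.6], [0.0, 472.9, 192.4], [0.0, 0.0, 1.0]] [[-0.88, 0.306, -0.364, -0.084], [-0.475, -0.534, 0.7, 1.109], [0.02, 0.788, 0.615, 1.038], [0.0, 0.0, 0.0, 1.0]]
{'t': 0.1, 'joints': array([-1.03085494e-01,  8.79023335e-02,  1.37211980e+00, -1.51618730e-05,
        1.68359750e+00, -1.03124594e-01]), 'joint_velocities': array([ 0.00176613, -0.00134906, -0.00310201,  0.00045435, -0.00015904,
       -0.00091805]), 'tau': array([ 2.78635656e-03, -3.53014469e+01, -3.14218891e+01, -1.15072685e-04,
        7.91701314e-03, -1.45799942e-05]), 'tcp_pos': array([5.49571943e-01, 4.28895623e-05, 2.41236082e-01]), 'eef_rot': array([-2.22029378e+00, -2.22037684e+00,  2.02508848e-03]), 'force': array([-0.06493752,  0.19270535, -1.01309501]), 'moment': array([0.01788232, 0.04671236, 0.01823399]), 'gripper_force': 0.0, 'width': 0.08558767249633484}
```
View pics/scene0.png

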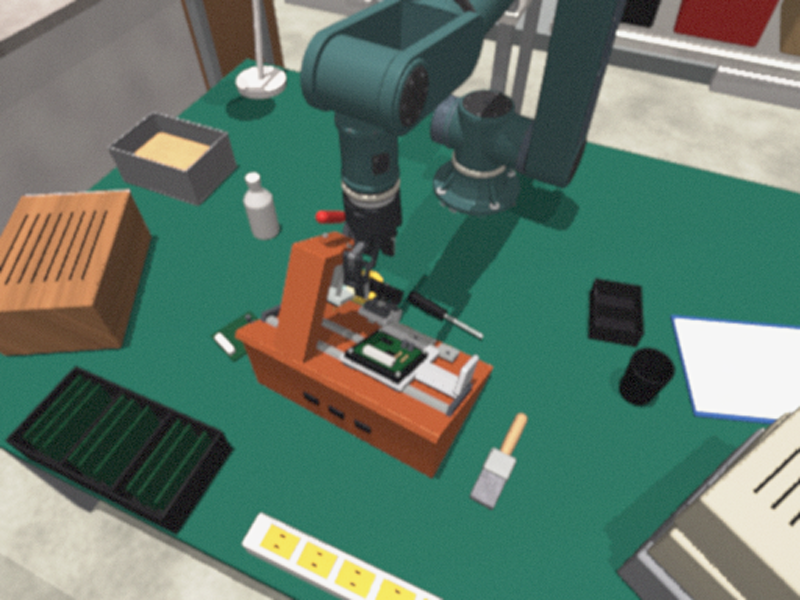

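View pics/side0.png

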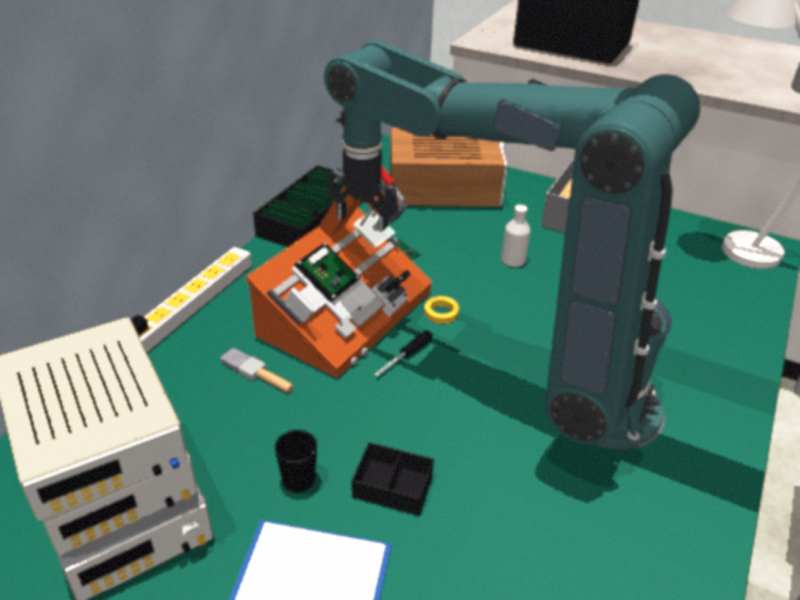

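The scene shows the fixture around (370,360) in the 800-px picture. The back-left deck corner is at about (438,437), front-left at (492,367) and back-right at (238,333). The tab is at (466,375), with a red clamp handle near (330,215). I'll enlarge both views to get accurate points.

```bash
python3 - <<'E'
from cell import robot
import cv2, numpy as np
c=robot.read_camera("scene")["pixels"][:,:,::-1]; d=robot.read_camera("side")["pixels"][:,:,::-1]
a=c[130:310,130:330]; cv2.imwrite("pics/scA.png",cv2.resize(a,(800,720)[:2] if 0 else (667,600),interpolation=cv2.INTER_CUBIC))  # scale 3.333
b=d[105:245,150:290]; cv2.imwrite("pics/sdA.png",cv2.resize(b,(600,600),interpolation=cv2.INTER_CUBIC)) # 4.2857
w=robot.read_camera("wrist"); cv2.imwrite("pics/wr0.png",cv2.resize(w["pixels"][:,:,::-1],(800,600),interpolation=cv2.INTER_CUBIC))
E
```

View pics/scA.png

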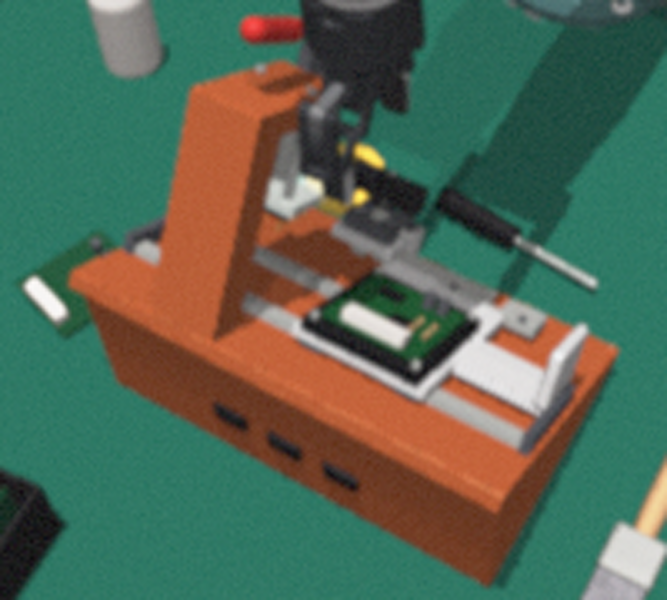

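View pics/sdA.png

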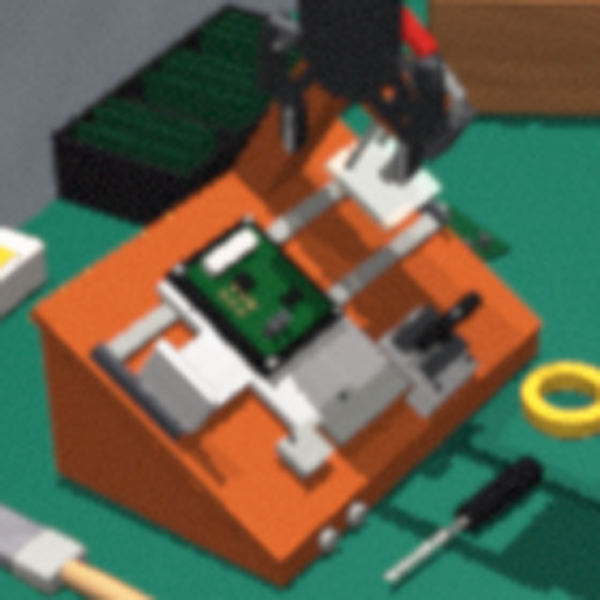

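View pics/wr0.png

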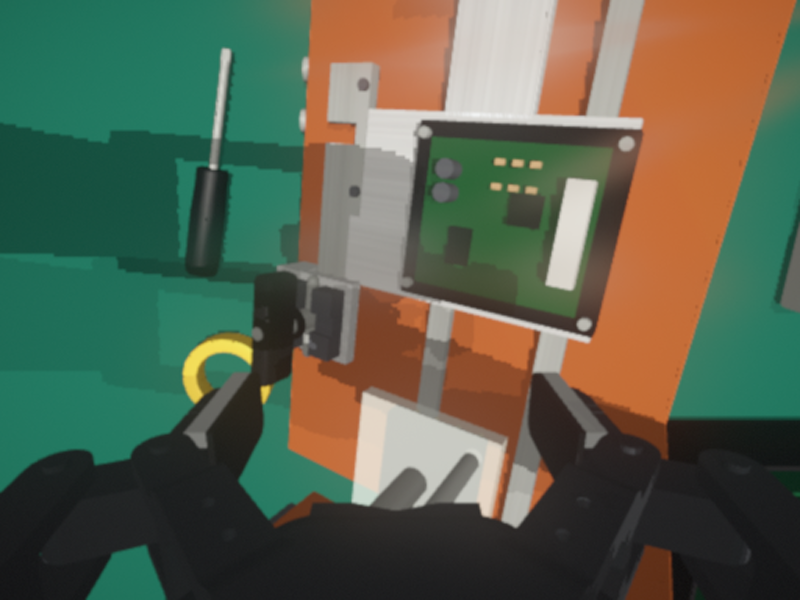

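Pictures: in the scene crop the deck corners are back-left (500,510), front-left (617,350) and back-right (70,280). In the side crop they are (35,315), (282,560) and front-right (540,325). The knob bar runs from about (405,355) to (475,298). I'll fit x, y and yaw to these.

```bash
cat > fx.py <<'E'
import numpy as np
from scipy.spatial.transform import Rotation as R
def proj(c,p):
    E=c["extrinsics"]; q=(np.atleast_2d(p)-E[:3,3])@E[:3,:3]; q=q*[1,-1,-1]
    u=q@c["intrinsics"].T; return u[:,:2]/u[:,2:]
S=np.array([[.8660254,0,.5],[0,1,0],[-.5,0,.8660254]])
def dk(U,y,N): return np.array([U,y,N])/1000@S+[0,0,.097]
def toW(th,p): return p@R.from_euler('z',th[2]).as_matrix().T+[th[0],th[1],0]
E
python3 - <<'E'
from cell import robot
from fx import *
from scipy.optimize import least_squares
sc=robot.read_camera("scene"); sd=robot.read_camera("side"); wr=robot.read_camera("wrist")
P=[dk(130,180,0),dk(-130,180,0),dk(130,-180,0),np.array([.113,.18,0])]
a=np.array([[500,510],[617,350],[70,280],[488,583]])/3.3333+130
Q=[dk(130,180,0),dk(-130,180,0),dk(-130,-180,0),np.array([.113,.18,0])]
b=np.array([[35,315],[282,560],[540,325],[60,472]])/4.2857+[150,105]
W=[dk(-130,-180,0)]; w=np.array([[290,450]])/1.5625
f=lambda t:np.concatenate([proj(sc,toW(t,np.array(P)))-a,proj(sd,toW(t,np.array(Q)))-b,.5*(proj(wr,toW(t,np.array(W)))-w)]).ravel()
s=least_squares(f,[.6,.05,0],loss='soft_l1'); print(s.x,s.fun.reshape(-1,2).round(1).tolist()); np.save("th.npy",s.x)
t=s.x
for n,p in dict(knob=(-85,-40,69),knobtop=(-85,-40,82),barL=(-85,-5,82),barR=(-85,-75,82),tabtop=(10,165,62),tab=(10,165,46),board=(10,40,30),arm_end=(18,-80,175),plate=(-3,-45,92),collarFL=(-62,-17,44)).items():
    X=toW(t,dk(*p)); print(n,X.round(4),[ (proj(c,X)[0]).round(1).tolist() for c in(sc,sd,wr)])
E
```

```text
[ 0.58695603  0.00846485 -0.1010468 ] [[0.9, -4.3], [-0.2, -1.2], [-0.8, -2.4], [0.7, 2.5], [-0.7, -2.9], [-0.1, -1.2], [0.1, -2.3], [-2.0, -0.4], [-0.2, -1.1]]
knob [ 0.4754 -0.0204  0.1143] [[245.3, 185.9], [254.4, 178.4], [175.8, 208.9]]
knobtop [ 0.4689 -0.0198  0.1255] [[246.4, 181.7], [256.1, 176.3], [165.5, 212.1]]
barL [0.4724 0.0151 0.1255] [[257.4, 186.5], [250.2, 181.5], [166.2, 175.0]]
barR [ 0.4654 -0.0546  0.1255] [[235.6, 177.0], [261.9, 171.3], [164.8, 246.7]]
tabtop [0.5814 0.1749 0.1557] [[300.8, 231.2], [194.2, 190.1], [303.6, -62.4]]
tab [0.5893 0.1741 0.1418] [[298.8, 236.8], [192.3, 192.7], [311.8, -49.0]]
board [0.5847 0.0489 0.128 ] [[252.0, 221.2], [215.0, 176.0], [294.9, 136.3]]
arm_end [ 0.5073 -0.0639  0.2576] [[222.5, 151.8], [253.2, 132.5], [171.6, 378.5]]
plate [ 0.5341 -0.0314  0.1752] [[231.3, 185.3], [240.6, 156.5], [233.0, 248.3]]
collarFL [ 0.5099 -0.0008  0.1041] [[246.6, 199.3], [242.3, 180.8], [212.6, 186.4]]
```

```bash
cat > go.py <<'E'
# go.py U y N dz psi : shift in tool axes to put the TCP at deck point + dz(mm, vertical), tool x turned psi (ccw from above) from fixture y
import sys
from cell import robot
from fx import *
t=np.load("th.npy"); a=list(map(float,sys.argv[1:6]))
s=robot.state(); T=R.from_rotvec(s["eef_rot"])
d=toW(t,dk(*a[:3]))+[0,0,a[3]/1000]-s["tcp_pos"]
x=T.as_matrix()[:,0]; yaw=np.arctan2(x[1],x[0])-np.pi/2
turn=-((t[2]+a[4]-yaw+np.pi)%(2*np.pi)-np.pi)
print("t",s["t"],"shift",T.inv().apply(d).round(4),"turn",round(turn,3),"| world d",d.round(4),"F",s["force"].round(1),"w",round(s["width"],4))
E
python3 go.py -85 -18 69 60 0
python3 - <<'E'
from cell import robot
from fx import *
# red handle tip triangulation from scene & side
t=np.load("th.npy")
def ray(c,u):
    d=np.linalg.inv(c["intrinsics"])@[u[0],u[1],1]; E=c["extrinsics"]; return E[:3,3],E[:3,:3]@(d*[1,-1,-1])/np.linalg.norm(d)
o1,d1=ray(robot.read_camera("scene"),(205,138.4)); o2,d2=ray(robot.read_camera("side"),(251,116))
k=np.linalg.lstsq(np.c_[d1,-d2],o2-o1,rcond=None)[0]; p,q=o1+k[0]*d1,o2+k[1]*d2
m=(p+q)/2; l=(m-[t[0],t[1],0])@R.from_euler('z',t[2]).as_matrix(); print(m,np.linalg.norm(p-q),"UyN",S@(l-[0,0,.097]))
E
```

```text
t 0.4 shift [ 0.0015 -0.0723  0.0679] turn 0.101 | world d [-0.0724  0.0015 -0.0679] F [-0.1  0.6  0.5] w 0.0853
[ 0.52827312 -0.09292022  0.30197506] 0.01024408819644659 UyN [ 0.0607829  -0.10678754  0.20159179]
```

>>> {"api": "shift_gripper", "payload": {
  "segments": [
    [[0, -0.04, 0, 0.05], [0.001, -0.072, 0, 0.1], [0.001, -0.072, 0.04, 0.101], [0.001, -0.072, 0.04, 0.101]]
  ],
  "aperture": 0.05
}}

```text
t: 1.0
tcp_pos: [0.4758, 0.0012, 0.1994]
eef_rot: [-2.327, -2.103, 0.007]
force: [-0.0, -0.4, 0.1]
width: 0.0499
gripper_force: 0.0
```

```bash
python3 - <<'E'
from cell import robot
from fx import *
import cv2
w=robot.read_camera("wrist"); cv2.imwrite("pics/wr1.png",cv2.resize(w["pixels"][:,:,::-1],(800,600),interpolation=cv2.INTER_CUBIC))
t=np.load("th.npy")
for p in [(-92,-5,82),(-78,-5,82),(-92,-75,82),(-78,-75,82),(-62,-17,44),(-62,-63,44),(-130,-180,0),(-130,180,0)]: print(p,(proj(w,toW(t,dk(*p)))[0]*1.5625).round(0))
E
```

```text
(-92, -5, 82) [375. 293.]
(-78, -5, 82) [400. 297.]
(-92, -75, 82) [377. 422.]
(-78, -75, 82) [400. 430.]
(-62, -17, 44) [462. 307.]
(-62, -63, 44) [459. 386.]
(-130, -180, 0) [394. 481.]
(-130, 180, 0) [393. -63.]
```

View pics/wr1.png

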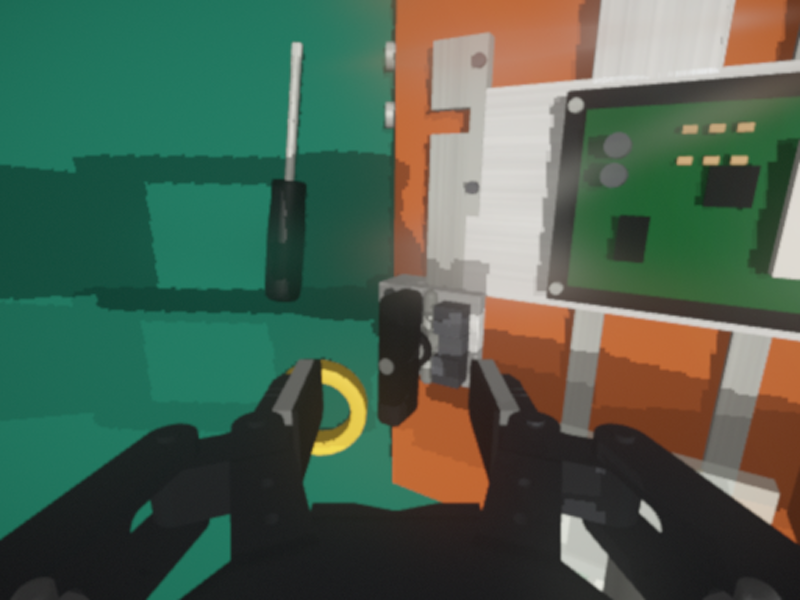

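The wrist picture shows the bar from (392,290) to (390,425), which matches the prediction within about 3 px. The fingers straddle its left half at (310,380) and (480,380). Descending next.

```bash
python3 go.py -85 -18 69 -1 0
```

```text
t 1.05 shift [0.0004 0.0006 0.0882] turn 0.0 | world d [ 0.0004  0.0004 -0.0882] F [-0.7  0.7  0.7] w 0.0504
```

>>> {"api": "shift_gripper", "payload": {
  "segments": [
    [[-0.001, -0.002, 0.04, 0], [-0.001, -0.002, 0.07, 0], [-0.001, -0.002, 0.085, 0], [-0.001, -0.002, 0.085, 0]]
  ],
  "aperture": 0.05
}}

```text
t: 1.55
tcp_pos: [0.4762, 0.0002, 0.1174]
eef_rot: [-2.33, -2.106, 0.001]
force: [0.7, -0.7, -0.0]
width: 0.0502
gripper_force: 0.0
```

```bash
python3 go.py -85 -18 69 -1 0
```

```text
t 1.55 shift [0.0014 0.0012 0.0042] turn 0.0 | world d [ 0.0014  0.0013 -0.0042] F [ 0.7 -0.7 -0. ] w 0.0502
```

>>> {"api": "shift_gripper", "payload": {
  "segments": [
    [[0, 0.0, 0.003, 0], [0, 0.0, 0.003, 0]]
  ],
  "aperture": 0.05
}}

```text
t: 1.8
tcp_pos: [0.4768, 0.0001, 0.1156]
eef_rot: [2.329, 2.105, 0.002]
force: [-0.3, -0.3, 0.4]
width: 0.0501
gripper_force: 0.0
```

```bash
python3 go.py -85 -18 69 -1 0
```

```text
t 1.8 shift [0.0014 0.0007 0.0023] turn 0.0 | world d [ 0.0008  0.0013 -0.0023] F [-0.3 -0.3  0.4] w 0.0501
```

>>> {"api": "shift_gripper", "payload": {
  "segments": [
    [[0, 0, 0, 0], [0, 0, 0, 0], [0, 0, 0, 0], [0, 0, 0, 0], [0, 0, 0, 0]]
  ],
  "aperture": 0.0
}}

```text
t: 2.42
tcp_pos: [0.4771, 0.0002, 0.1156]
eef_rot: [2.329, 2.105, 0.004]
force: [1.1, 1.0, 6.3]
width: 0.0212
gripper_force: 59.7
```

```bash
python3 go.py -85 -18 69 -1 0
```

```text
t 2.425 shift [0.0013 0.0004 0.0023] turn 0.0 | world d [ 0.0005  0.0012 -0.0023] F [1.1 1.  6.3] w 0.0212
```

>>> {"api": "shift_gripper", "payload": {
  "segments": [
    [[0, -0.004, -0.007, 0], [0, -0.0078, -0.0135, 0], [0, -0.0078, -0.0135, 0], [0, -0.0078, -0.0135, 0]]
  ]
}}

```text
t: 2.92
tcp_pos: [0.4706, 0.0007, 0.1265]
eef_rot: [2.327, 2.103, 0.007]
force: [9.8, -0.4, -9.5]
width: 0.0216
gripper_force: 59.9
```

```bash
python3 go.py -85 -18 84.5 1 0
python3 - <<'E'
from cell import robot
import cv2
w=robot.read_camera("wrist"); cv2.imwrite("pics/wr2.png",cv2.resize(w["pixels"][120:340,150:400,::-1],(682,600),interpolation=cv2.INTER_CUBIC))
E
```

```text
t 2.925 shift [ 0.0015 -0.0009 -0.0022] turn 0.0 | world d [-0.0008  0.0016  0.0022] F [ 9.8 -0.4 -9.5] w 0.0216
```

View pics/wr2.png

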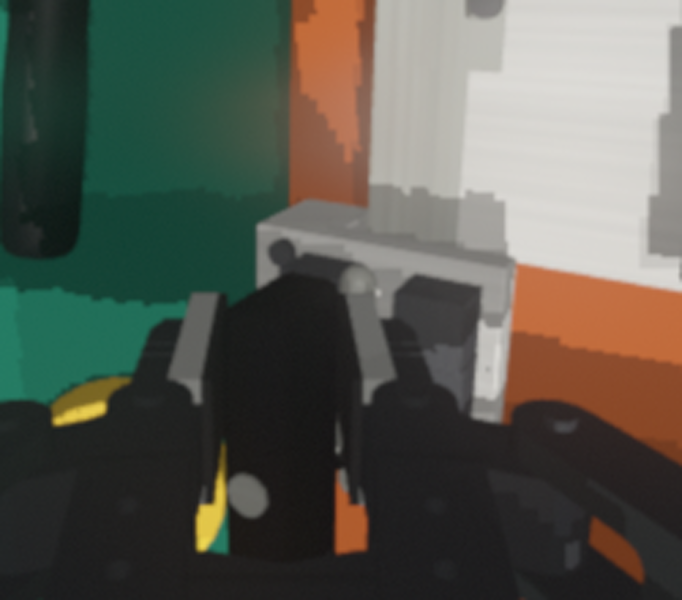

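The bar is held in the pads and the dark cross pin shows at (300,260). It has lifted about 12.7 mm against roughly 13 N, so I'll pull a little more.

>>> {"api": "shift_gripper", "payload": {
  "segments": [
    [[0, -0.0015, -0.0028, 0], [0, -0.0015, -0.0028, 0], [0, -0.0015, -0.0028, 0]]
  ]
}}

```text
t: 3.35
tcp_pos: [0.4692, 0.0008, 0.129]
eef_rot: [2.327, 2.104, 0.007]
force: [11.5, -0.5, -9.3]
width: 0.0208
gripper_force: 59.9
```

```bash
python3 go.py -85 -18 85 1 0
```

```text
t 3.35 shift [ 0.0015  0.0003 -0.0001] turn 0.0 | world d [0.0005 0.0014 0.0001] F [11.5 -0.5 -9.3] w 0.0208
```

>>> {"api": "shift_gripper", "payload": {
  "segments": [
    [[-0.0001, -0.0018, 0.001, -0.087], [-0.0004, -0.0035, 0.002, -0.174], [-0.0009, -0.0052, 0.003, -0.262], [-0.0016, -0.0069, 0.004, -0.351], [-0.0016, -0.0069, 0.004, -0.351]]
  ]
}}

```text
t: 3.98
tcp_pos: [0.4624, 0.0002, 0.1252]
eef_rot: [1.923, 2.477, 0.007]
force: [12.0, 0.6, -10.5]
width: 0.0206
gripper_force: 59.1
```

```bash
python3 -c "
from cell import robot;s=robot.state();print(s['force'],s['moment'],s['width'],s['gripper_force'])"; python3 go.py -93 -19 85 1 0.35
```

```text
[ 12.02713981   0.63000489 -10.50325452] [-0.05801523 -2.75264716  0.10869774] 0.020606143352714244 59.05457094311714
t 3.975 shift [0.0016 0.0006 0.0001] turn 0.002 | world d [ 0.0002  0.0017 -0.0001] F [ 12.    0.6 -10.5] w 0.0206
```

>>> {"api": "shift_gripper", "payload": {
  "segments": [
    [[-0.0008, -0.0036, 0.0018, -0.184], [-0.0023, -0.007, 0.0034, -0.37], [-0.0044, -0.010, 0.0045, -0.555], [-0.0068, -0.0125, 0.0054, -0.74], [-0.0075, -0.013, 0.0056, -0.798]]
  ]
}}

```text
t: 4.6
tcp_pos: [0.4481, -0.0089, 0.1201]
eef_rot: [-0.806, -3.034, -0.004]
force: [-0.2, 2.9, 0.1]
width: 0.0144
gripper_force: 56.9
```

```bash
python3 -c "
from cell import robot;s=robot.state();print(s['force'],s['moment'],s['width'],s['gripper_force'])"; python3 go.py -104 -31 85 1 1.149
```

```text
[-0.19385792  2.94390717  0.13926813] [ 0.73430852 -0.72350607  0.11977718] 0.014446170342989402 56.918338341638446
t 4.6 shift [-0.0034  0.0018  0.0004] turn 0.003 | world d [ 0.0038 -0.0001 -0.0004] F [-0.2  2.9  0.1] w 0.0144
```

>>> {"api": "shift_gripper", "payload": {
  "segments": [
    [[-0.0006, -0.0036, 0.0004, -0.184], [-0.0016, -0.0064, 0.0007, -0.36], [-0.002, -0.0076, 0.0007, -0.44], [-0.002, -0.0076, 0.0007, -0.44], [-0.002, -0.0076, 0.0007, -0.44]]
  ]
}}

```text
t: 5.22
tcp_pos: [0.4454, -0.0185, 0.1183]
eef_rot: [-0.133, -3.135, 0.003]
force: [1.4, -3.4, -9.9]
width: 0.0126
gripper_force: 58.4
```

```bash
python3 -c "
from cell import robot;s=robot.state();print(s['force'],s['moment'],s['width'],s['gripper_force'])"; python3 go.py -107 -40 82 1 1.57
python3 - <<'E'
from cell import robot
import cv2
w=robot.read_camera("side"); cv2.imwrite("pics/sd2.png",cv2.resize(w["pixels"][110:240,190:320,::-1],(600,600),interpolation=cv2.INTER_CUBIC))
E
```

```text
[ 1.44498962 -3.39242324 -9.92711058] [-1.16862272 -0.39832841 -0.3591807 ] 0.012620176457620301 58.42994749546051
t 5.225 shift [-0.0045  0.0011  0.0028] turn 0.017 | world d [ 0.0046  0.0007 -0.0028] F [ 1.4 -3.4 -9.9] w 0.0126
```

View pics/sd2.png

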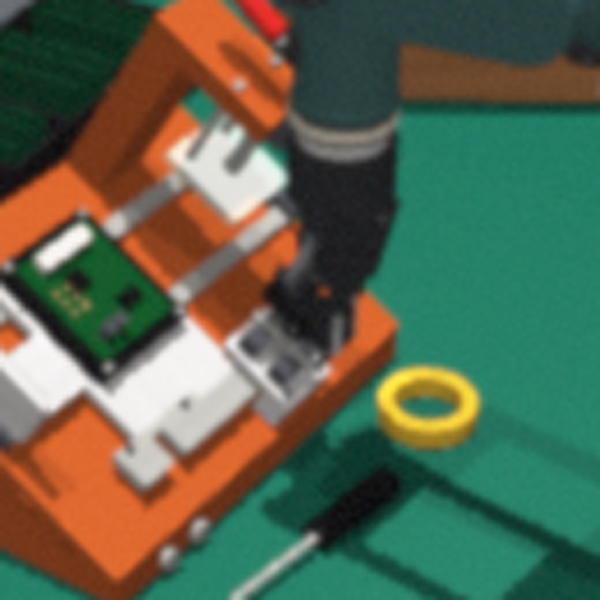

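The knob bar is turned up and down the slope; the empty locked slots of the collar show at (270,350). Now release and back off.

>>> {"api": "shift_gripper", "payload": {
  "segments": [
    [[0, 0, 0, 0], [0, 0, 0, 0], [0, 0, 0, 0]]
  ],
  "aperture": 0.045
}}

```text
t: 5.65
tcp_pos: [0.4474, -0.0175, 0.1215]
eef_rot: [0.129, 3.137, 0.001]
force: [0.5, -0.8, 0.2]
width: 0.045
gripper_force: 0.0
```

>>> {"api": "shift_gripper", "payload": {
  "segments": [
    [[0, 0, -0.03, 0], [0, 0, -0.07, 0], [0, 0, -0.07, 0], [0, 0, -0.07, 0]]
  ]
}}

```text
t: 6.15
tcp_pos: [0.4468, -0.0176, 0.1904]
eef_rot: [0.13, 3.139, 0.0]
force: [-0.1, 0.4, -0.1]
width: 0.0448
gripper_force: 0.0
```

```bash
python3 - <<'E'
from cell import robot
import cv2
from fx import *
t=np.load("th.npy"); w=robot.read_camera("wrist"); s=robot.read_camera("side")
cv2.imwrite("pics/wr3.png",np.hstack([cv2.resize(w["pixels"][:,:,::-1],(500,375)),cv2.resize(s["pixels"][130:230,205:285,::-1],(300,375),interpolation=cv2.INTER_CUBIC)]))
for n in (82,92): print([(proj(w,toW(t,dk(U,y,n)))[0]*.9766).round(0).tolist() for U in(-120,-50) for y in (-47,-33)],[((proj(s,toW(t,dk(U,-40,n)))[0]-[205,130])*3.75).round(0).tolist() for U in(-120,-50)])
E
```

```text
[[239.0, 189.0], [256.0, 190.0], [237.0, 282.0], [256.0, 282.0]] [[220.0, 202.0], [163.0, 146.0]]
[[239.0, 186.0], [257.0, 186.0], [236.0, 283.0], [256.0, 283.0]] [[225.0, 196.0], [168.0, 139.0]]
```

View pics/wr3.png

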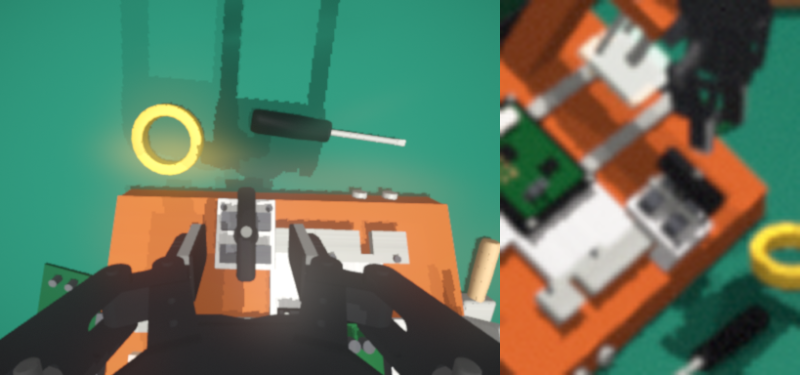

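The bar lies straight along the slope from (246,187) to (246,280), so it's parked. Next is the tab.

```bash
python3 go.py 10 165 46 52 1.57
```

```text
t 6.25 shift [-0.1269  0.2028 -0.0049] turn 0.019 | world d [0.1432 0.1917 0.0047] F [-0.8  0.2 -0.7] w 0.0451
```

>>> {"api": "shift_gripper", "payload": {
  "segments": [
    [[0, 0, -0.02, 0], [-0.03, 0.06, -0.02, 0], [-0.06, 0.12, -0.02, 0], [-0.09, 0.17, -0.02, 0], [-0.12, 0.20, -0.02, 0]]
  ]
}}

```text
t: 6.88
tcp_pos: [0.5831, 0.1741, 0.2085]
eef_rot: [-0.126, -3.136, 0.0]
force: [0.1, -0.9, 0.6]
width: 0.0452
gripper_force: 0.0
```

```bash
python3 go.py 10 165 46 52 1.57
```

```text
t 6.875 shift [-0.0063  0.0005  0.0147] turn 0.021 | world d [ 0.0062 -0.     -0.0147] F [ 0.1 -0.9  0.6] w 0.0452
```

>>> {"api": "shift_gripper", "payload": {
  "segments": [
    [[-0.0063, 0, 0.03, 0.02], [-0.0063, 0, 0.06, 0.02], [-0.0063, 0, 0.072, 0.02], [-0.0063, 0, 0.072, 0.02]]
  ]
}}

```text
t: 7.38
tcp_pos: [0.5883, 0.1708, 0.1367]
eef_rot: [-0.161, -3.134, 0.001]
force: [-0.4, 0.2, -0.2]
width: 0.0451
gripper_force: 0.0
```

>>> {"api": "shift_gripper", "payload": {
  "segments": [
    [[0, 0, 0, 0], [0, 0, 0, 0], [0, 0, 0, 0], [0, 0, 0, 0], [0, 0, 0, 0]]
  ],
  "aperture": 0
}}

```text
t: 8.0
tcp_pos: [0.5901, 0.1714, 0.1404]
eef_rot: [0.162, 3.134, 0.002]
force: [-0.2, 1.6, 6.4]
width: 0.0094
gripper_force: 60.4
```

```bash
python3 go.py 10 165 46 -8 1.57
```

```text
t 8.0 shift [0.0011 0.0025 0.0066] turn -0.001 | world d [-0.0008  0.0026 -0.0066] F [-0.2  1.6  6.4] w 0.0094
```

>>> {"api": "shift_gripper", "payload": {
  "segments": [
    [[0, -0.015, 0, 0], [0, -0.035, 0, 0], [0, -0.055, 0, 0], [0, -0.075, 0, 0], [0, -0.095, 0, 0]]
  ]
}}

```text
t: 8.62
tcp_pos: [0.5797, 0.0773, 0.1404]
eef_rot: [0.161, 3.135, 0.004]
force: [-3.0, 3.9, 6.7]
width: 0.0089
gripper_force: 60.7
```

>>> {"api": "shift_gripper", "payload": {
  "segments": [
    [[0, 0, 0, 0], [0, 0, 0, 0]]
  ]
}}

```text
t: 8.88
tcp_pos: [0.5795, 0.0751, 0.1403]
eef_rot: [0.164, 3.136, -0.003]
force: [-3.9, -3.0, 7.5]
width: 0.0096
gripper_force: 60.8
```

```bash
python3 go.py 10 70 46 -2 1.57
```

```text
t 8.875 shift [0.0002 0.0045 0.0005] turn -0.002 | world d [ 0.0003  0.0045 -0.0005] F [-3.9 -3.   7.5] w 0.0096
```

>>> {"api": "shift_gripper", "payload": {
  "segments": [
    [[0, 0, 0, 0], [0, 0, 0, 0]]
  ],
  "aperture": 0.045
}}

```text
t: 9.12
tcp_pos: [0.5792, 0.0765, 0.1377]
eef_rot: [-0.161, -3.137, 0.0]
force: [-0.9, -0.9, 0.4]
width: 0.0445
gripper_force: 0.0
```

>>> {"api": "shift_gripper", "payload": {
  "segments": [
    [[0, 0, -0.03, 0], [0, 0, -0.065, 0], [0.04, 0, -0.07, 0], [0.08, -0.04, -0.07, 0], [0.12, -0.08, -0.07, 0]]
  ]
}}

```text
t: 9.75
tcp_pos: [0.4506, 0.009, 0.2079]
eef_rot: [-0.158, -3.137, 0.001]
force: [0.5, -0.3, 0.9]
width: 0.0451
gripper_force: 0.0
```

```bash
python3 go.py -106 -40 79 60 1.57
python3 - <<'E'
from cell import robot
import cv2
s=robot.read_camera("side");w=robot.read_camera("wrist"); 
cv2.imwrite("pics/sd4.png",np.hstack([cv2.resize(w["pixels"][:,:,::-1],(500,375)),cv2.resize(s["pixels"][130:230,205:285,::-1],(300,375),interpolation=cv2.INTER_CUBIC)]) if (np:=__import__("numpy")) else 0)
E
```

```text
t 9.75 shift [-0.0044 -0.0267  0.0355] turn 0.001 | world d [ 0.0017 -0.0271 -0.0355] F [ 0.5 -0.3  0.9] w 0.0451
```

View pics/sd4.png

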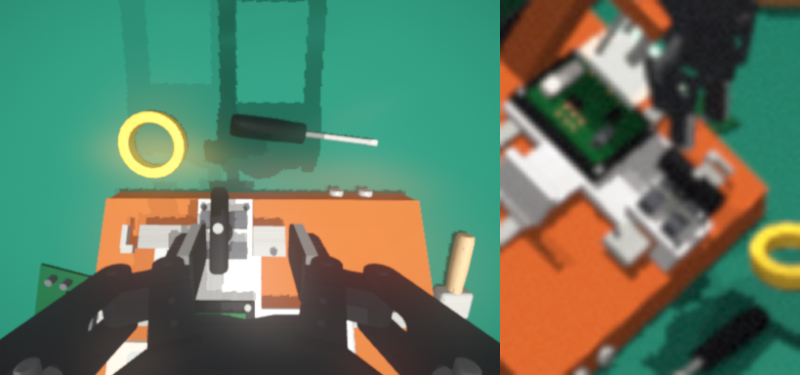

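Pictures: the slide is across, with the board beside the head, and the bar is still parked at (218,230). Gripping it now.

>>> {"api": "shift_gripper", "payload": {
  "segments": [
    [[-0.004, -0.027, 0, 0], [-0.0044, -0.027, 0.04, 0], [-0.0044, -0.027, 0.08, 0], [-0.0044, -0.027, 0.1, 0], [-0.0044, -0.027, 0.1, 0]]
  ]
}}

```text
t: 10.48
tcp_pos: [0.4523, -0.0174, 0.106]
eef_rot: [-0.16, -3.132, -0.001]
force: [-0.1, -0.2, 0.7]
width: 0.0449
gripper_force: 0.0
```

>>> {"api": "shift_gripper", "payload": {
  "segments": [
    [[0, 0, 0, 0], [0, 0, 0, 0], [0, 0, 0, 0], [0, 0, 0, 0]]
  ],
  "aperture": 0
}}

```text
t: 10.98
tcp_pos: [0.4547, -0.0188, 0.11]
eef_rot: [0.162, 3.134, -0.002]
force: [-0.6, -3.3, 5.4]
width: 0.0132
gripper_force: 60.0
```

```bash
python3 go.py -106 -40 79 -8 1.57
```

```text
t 10.975 shift [0.0025 0.0004 0.0056] turn -0.001 | world d [-0.0024  0.0007 -0.0056] F [-0.6 -3.3  5.4] w 0.0132
```

>>> {"api": "shift_gripper", "payload": {
  "segments": [
    [[0.002, 0, -0.0035, 0], [0.0042, 0, -0.0073, 0], [0.0042, 0, -0.0073, 0], [0.0042, 0, -0.0073, 0]]
  ]
}}

```text
t: 11.48
tcp_pos: [0.4519, -0.0183, 0.1146]
eef_rot: [0.162, 3.131, -0.002]
force: [10.6, -3.1, -10.0]
width: 0.013
gripper_force: 58.5
```

```bash
python3 go.py -106 -40 85 0 1.57
```

```text
t 11.475 shift [ 0.0026  0.0003 -0.0031] turn -0.002 | world d [-0.0026  0.0006  0.003 ] F [ 10.6  -3.1 -10. ] w 0.013
```

>>> {"api": "shift_gripper", "payload": {
  "segments": [
    [[0.0003, 0.0029, -0.001, 0.18], [-0.0003, 0.0057, -0.0014, 0.36], [-0.0013, 0.0083, -0.0019, 0.54], [-0.0027, 0.0109, -0.0028, 0.72], [-0.0039, 0.0125, -0.0034, 0.842]]
  ]
}}

```text
t: 12.1
tcp_pos: [0.4573, -0.0028, 0.1178]
eef_rot: [1.428, 2.795, 0.016]
force: [8.7, -1.3, -9.4]
width: 0.0133
gripper_force: 200.5
```

```bash
python3 go.py -98 -27.5 85 0 0.728
```

```text
t 12.1 shift [-0.0027 -0.0017 -0.0038] turn -0.001 | world d [ 0.0001 -0.0032  0.0038] F [ 8.7 -1.3 -9.4] w 0.0133
```

>>> {"api": "shift_gripper", "payload": {
  "segments": [
    [[0, 0, 0, 0], [0, 0, 0, 0]]
  ],
  "aperture": 0.026
}}

```text
t: 12.35
tcp_pos: [0.454, -0.005, 0.1186]
eef_rot: [-1.428, -2.796, -0.001]
force: [0.1, 1.9, -1.8]
width: 0.0262
gripper_force: 0.4
```

```bash
python3 go.py -98 -27.5 85 0 0.728
```

```text
t 12.35 shift [-0.0029  0.0021 -0.003 ] turn -0.0 | world d [ 0.0034 -0.0011  0.003 ] F [ 0.1  1.9 -1.8] w 0.0262
```

>>> {"api": "shift_gripper", "payload": {
  "segments": [
    [[0.0002, 0.0034, 0, 0.18], [-0.0003, 0.0065, -0.001, 0.36], [-0.0016, 0.0094, -0.0022, 0.545], [-0.0033, 0.012, -0.004, 0.72], [-0.0035, 0.0122, -0.004, 0.74]]
  ]
}}

```text
t: 12.98
tcp_pos: [0.4693, -0.0005, 0.1246]
eef_rot: [2.342, 2.088, 0.011]
force: [7.3, 1.9, -1.0]
width: 0.0258
gripper_force: 2.9
```

```bash
python3 go.py -85 -22 85 0 0; python3 - <<'E'
from cell import robot
import cv2
w=robot.read_camera("wrist"); cv2.imwrite("pics/wr5.png",cv2.resize(w["pixels"][120:340,150:400,::-1],(682,600),interpolation=cv2.INTER_CUBIC))
E
```

```text
t 12.975 shift [-0.0012  0.     -0.0035] turn -0.014 | world d [-0.0001 -0.0013  0.0035] F [ 7.3  1.9 -1. ] w 0.0258
```

View pics/wr5.png

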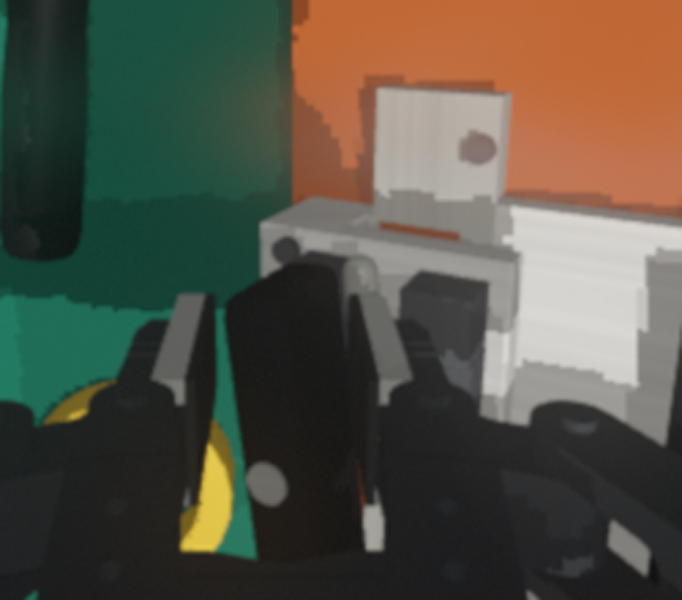

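The bar is nearly back, from (290,270) to (310,555), about 0.1 rad short. I'll push it on with the downhill finger.

>>> {"api": "shift_gripper", "payload": {
  "segments": [
    [[0, 0.002, 0, 0.03], [0, 0.004, 0, 0.06], [0, 0.006, 0, 0.06], [0, 0.006, 0, 0.06]]
  ]
}}

```text
t: 13.52
tcp_pos: [0.472, -0.0017, 0.1233]
eef_rot: [-2.405, -2.02, 0.001]
force: [-0.9, 1.7, 3.7]
width: 0.0261
gripper_force: 2.8
```

```bash
python3 go.py -85 -22 85 0 0
```

```text
t 13.525 shift [-0.0005 -0.0028 -0.0048] turn -0.073 | world d [-0.0028  0.      0.0048] F [-0.9  1.7  3.7] w 0.0261
```

>>> {"api": "shift_gripper", "payload": {
  "segments": [
    [[0, 0.0, 0, 0], [0, 0, 0, 0], [0, 0, 0, 0]]
  ],
  "aperture": 0.045
}}

```text
t: 13.9
tcp_pos: [0.4721, -0.0022, 0.1225]
eef_rot: [-2.406, -2.019, 0.001]
force: [0.6, -0.1, -0.8]
width: 0.045
gripper_force: 0.0
```

>>> {"api": "shift_gripper", "payload": {
  "segments": [
    [[0, -0.004, -0.03, 0], [0, -0.004, -0.06, 0], [0, -0.004, -0.06, 0]]
  ]
}}

```text
t: 14.28
tcp_pos: [0.47, -0.0016, 0.1857]
eef_rot: [2.403, 2.017, 0.006]
force: [-0.5, 0.1, 0.3]
width: 0.045
gripper_force: 0.0
```

```bash
python3 - <<'E'
from cell import robot
import cv2
from fx import *
t=np.load("th.npy"); w=robot.read_camera("wrist"); s=robot.read_camera("side")
cv2.imwrite("pics/wr6.png",np.hstack([cv2.resize(w["pixels"][:,:,::-1],(500,375)),cv2.resize(s["pixels"][130:230,205:285,::-1],(300,375),interpolation=cv2.INTER_CUBIC)]))
for n in (82,90.5,95): print(n,[(proj(w,toW(t,dk(-85,y,n)))[0]*.9766).round(0).tolist() for y in(-5,-40,-75)],[((proj(s,toW(t,dk(-85,y,n)))[0]-[205,130])*3.75).round(0).tolist() for y in(-5,-75)])
E
```

```text
82 [[247.0, 185.0], [250.0, 230.0], [253.0, 272.0]] [[170.0, 193.0], [213.0, 155.0]]
90.5 [[240.0, 188.0], [244.0, 235.0], [248.0, 277.0]] [[174.0, 188.0], [218.0, 150.0]]
95 [[237.0, 190.0], [241.0, 237.0], [245.0, 281.0]] [[176.0, 185.0], [220.0, 147.0]]
```

View pics/wr6.png

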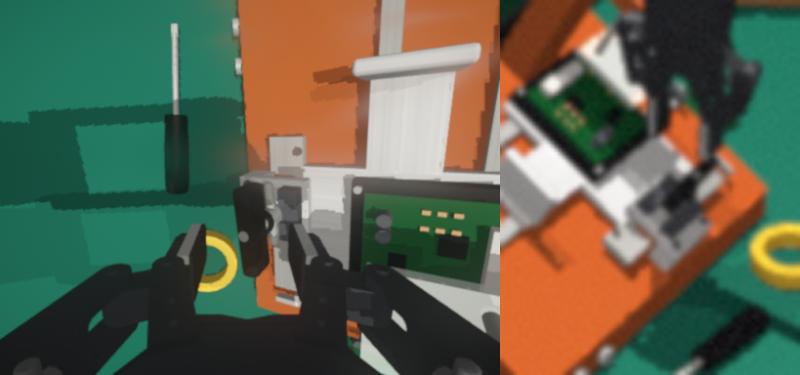

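The bar is along the slide, with its dot at (243,237), which matches N≈90.5, so the pin is riding on the strip. Now back to the tab to feel for the slot.

```bash
python3 go.py 10 68 46 60 1.57
```

```text
t 14.375 shift [ 0.097   0.0959 -0.0194] turn -1.643 | world d [0.1113 0.0789 0.0193] F [ 0.4 -1.2 -0.1] w 0.0452
```

>>> {"api": "shift_gripper", "payload": {
  "segments": [
    [[0.03, 0, -0.015, -0.18], [0.06, 0, -0.02, -0.36], [0.085, 0, -0.02, -0.54], [0.09, 0.03, -0.02, -0.72], [0.09, 0.06, -0.02, -0.9]]
  ]
}}

```text
t: 15.0
tcp_pos: [0.5429, 0.0777, 0.2009]
eef_rot: [-1.276, -2.868, 0.002]
force: [0.5, -0.6, -0.3]
width: 0.0453
gripper_force: 0.0
```

>>> {"api": "shift_gripper", "payload": {
  "segments": [
    [[0, 0, 0, -0.18], [0, 0, 0, -0.36], [0, 0, 0, -0.54], [0, 0, 0, -0.74], [0, 0, 0, -0.74]]
  ]
}}

```text
t: 15.62
tcp_pos: [0.5424, 0.0769, 0.201]
eef_rot: [-0.167, -3.134, 0.001]
force: [0.1, -0.6, -0.0]
width: 0.0451
gripper_force: 0.0
```

```bash
python3 go.py 10 68 46 60 1.57
```

```text
t 15.625 shift [-0.0369  0.0046 -0.001 ] turn -0.004 | world d [0.0372 0.0006 0.0008] F [ 0.1 -0.6 -0. ] w 0.0451
```

>>> {"api": "shift_gripper", "payload": {
  "segments": [
    [[-0.037, 0.004, 0, 0], [-0.037, 0.004, 0.03, 0], [-0.037, 0.004, 0.062, 0], [-0.037, 0.004, 0.062, 0]]
  ]
}}

```text
t: 16.12
tcp_pos: [0.5777, 0.077, 0.1365]
eef_rot: [-0.168, -3.128, 0.001]
force: [0.4, 0.0, -0.2]
width: 0.0454
gripper_force: 0.0
```

>>> {"api": "shift_gripper", "payload": {
  "segments": [
    [[0, 0, 0, 0], [0, 0, 0, 0], [0, 0, 0, 0], [0, 0, 0, 0]]
  ],
  "aperture": 0
}}

```text
t: 16.62
tcp_pos: [0.5813, 0.0767, 0.1431]
eef_rot: [0.166, 3.134, -0.001]
force: [-1.5, -2.2, 5.2]
width: 0.0092
gripper_force: 60.1
```

```bash
python3 go.py 10 68 46 -2 1.57
```

```text
t 16.625 shift [0.0018 0.0006 0.0032] turn -0.004 | world d [-0.0018  0.0008 -0.0033] F [-1.5 -2.2  5.2] w 0.0092
```

Slide slowly to the right in small steps and watch the force.

>>> {"api": "shift_gripper", "payload": {
  "segments": [
    [[0, -0.0012, 0, 0], [0, -0.0024, 0, 0], [0, -0.0036, 0, 0], [0, -0.0048, 0, 0], [0, -0.006, 0, 0]]
  ]
}}

```text
t: 17.25
tcp_pos: [0.5812, 0.0759, 0.1432]
eef_rot: [0.161, 3.132, 0.014]
force: [1.8, 11.0, 4.9]
width: 0.0092
gripper_force: 60.0
```

>>> {"api": "shift_gripper", "payload": {
  "segments": [
    [[0, -0.0012, 0, 0], [0, -0.0024, 0, 0], [0, -0.0036, 0, 0], [0, -0.0048, 0, 0], [0, -0.006, 0, 0]]
  ]
}}

```text
t: 17.88
tcp_pos: [0.5806, 0.0702, 0.1432]
eef_rot: [0.16, 3.132, 0.015]
force: [1.7, 11.4, 4.2]
width: 0.0092
gripper_force: 60.1
```

```bash
python3 go.py 10 68 46 0 1.57
```

```text
t 17.875 shift [0.0018 0.0072 0.0014] turn -0.0 | world d [-0.001   0.0074 -0.0014] F [ 1.7 11.4  4.2] w 0.0092
```

>>> {"api": "shift_gripper", "payload": {
  "segments": [
    [[0, -0.0012, 0, 0], [0, -0.0024, 0, 0], [0, -0.0036, 0, 0], [0, -0.0048, 0, 0], [0, -0.005, 0, 0]]
  ]
}}

```text
t: 18.5
tcp_pos: [0.58, 0.0647, 0.1431]
eef_rot: [0.16, 3.133, 0.013]
force: [2.0, 9.6, 4.8]
width: 0.0089
gripper_force: 60.1
```

```bash
python3 go.py 10 68 46 0 1.57
```

```text
t 18.5 shift [0.0017 0.0127 0.0014] turn -0.0 | world d [-0.0004  0.0128 -0.0013] F [2.  9.6 4.8] w 0.0089
```

>>> {"api": "shift_gripper", "payload": {
  "segments": [
    [[0, -0.001, 0, 0], [0, -0.002, 0, 0], [0, -0.003, 0, 0], [0, -0.004, 0, 0], [0, -0.005, 0, 0]]
  ]
}}

```text
t: 19.12
tcp_pos: [0.5794, 0.0598, 0.1431]
eef_rot: [0.16, 3.133, 0.013]
force: [0.9, 8.0, 5.3]
width: 0.0092
gripper_force: 60.1
```

>>> {"api": "shift_gripper", "payload": {
  "segments": [
    [[0, -0.001, 0, 0], [0, -0.002, 0, 0], [0, -0.003, 0, 0], [0, -0.004, 0, 0], [0, -0.004, 0, 0]]
  ]
}}

```text
t: 19.75
tcp_pos: [0.5787, 0.0529, 0.1431]
eef_rot: [0.163, 3.134, 0.005]
force: [-1.0, 2.9, 5.1]
width: 0.0095
gripper_force: 60.3
```

```bash
python3 go.py 10 68 46 0 1.57
```

```text
t 19.75 shift [0.0017 0.0247 0.0014] turn -0.002 | world d [ 0.0009  0.0247 -0.0013] F [-1.   2.9  5.1] w 0.0095
```

>>> {"api": "shift_gripper", "payload": {
  "segments": [
    [[0, -0.001, 0, 0], [0, -0.002, 0, 0], [0, -0.002, 0, 0]]
  ]
}}

```text
t: 20.12
tcp_pos: [0.5785, 0.0511, 0.1431]
eef_rot: [0.163, 3.134, 0.006]
force: [-0.4, 3.0, 6.3]
width: 0.0091
gripper_force: 60.3
```

>>> {"api": "shift_gripper", "payload": {
  "segments": [
    [[0, -0.001, 0, 0], [0, -0.002, 0, 0], [0, -0.002, 0, 0]]
  ]
}}

```text
t: 20.5
tcp_pos: [0.5784, 0.0509, 0.1431]
eef_rot: [0.162, 3.133, 0.011]
force: [0.7, 7.1, 5.3]
width: 0.0092
gripper_force: 60.2
```

>>> {"api": "shift_gripper", "payload": {
  "segments": [
    [[0, -0.001, 0, 0], [0, -0.002, 0, 0], [0, -0.003, 0, 0], [0, -0.003, 0, 0]]
  ]
}}

```text
t: 21.0
tcp_pos: [0.5784, 0.0506, 0.1432]
eef_rot: [0.159, 3.133, 0.018]
force: [2.0, 15.0, 5.3]
width: 0.0088
gripper_force: 60.3
```

>>> {"api": "shift_gripper", "payload": {
  "segments": [
    [[0, 0.002, 0, 0], [0, 0.004, 0, 0], [0, 0.006, 0, 0], [0, 0.006, 0, 0]]
  ]
}}

```text
t: 21.5
tcp_pos: [0.5785, 0.0512, 0.1431]
eef_rot: [0.164, 3.134, 0.002]
force: [-0.8, 0.6, 6.2]
width: 0.0095
gripper_force: 60.3
```

>>> {"api": "shift_gripper", "payload": {
  "segments": [
    [[0, 0.002, 0, 0], [0, 0.004, 0, 0], [0, 0.004, 0, 0]]
  ]
}}

```text
t: 21.88
tcp_pos: [0.5788, 0.0541, 0.1431]
eef_rot: [0.165, 3.134, -0.0]
force: [-1.4, -1.9, 6.6]
width: 0.0093
gripper_force: 60.4
```

>>> {"api": "shift_gripper", "payload": {
  "segments": [
    [[0, 0.002, 0, 0], [0, 0.003, 0, 0], [0, 0.003, 0, 0]]
  ]
}}

```text
t: 22.25
tcp_pos: [0.5788, 0.0548, 0.1431]
eef_rot: [0.167, 3.134, -0.007]
force: [-2.9, -8.0, 6.4]
width: 0.0088
gripper_force: 60.6
```

>>> {"api": "shift_gripper", "payload": {
  "segments": [
    [[0, -0.001, 0, 0], [0, -0.003, 0, 0], [0, -0.0045, 0, 0], [0, -0.0045, 0, 0]]
  ]
}}

```text
t: 22.75
tcp_pos: [0.5788, 0.054, 0.1431]
eef_rot: [0.164, 3.134, 0.004]
force: [-0.1, 1.2, 5.2]
width: 0.009
gripper_force: 60.5
```

>>> {"api": "shift_gripper", "payload": {
  "segments": [
    [[0, 0, 0, 0], [0, 0, 0, 0]]
  ],
  "aperture": 0.045
}}

```text
t: 23.0
tcp_pos: [0.5775, 0.053, 0.1405]
eef_rot: [-0.164, -3.136, -0.0]
force: [-0.3, -0.7, -0.0]
width: 0.0438
gripper_force: 0.0
```

>>> {"api": "shift_gripper", "payload": {
  "segments": [
    [[0, 0, -0.03, 0], [0, 0, -0.065, 0], [0.04, 0.02, -0.075, 0], [0.08, 0.02, -0.075, 0], [0.08, 0.02, -0.075, 0]]
  ]
}}

```text
t: 23.62
tcp_pos: [0.4982, 0.0816, 0.2157]
eef_rot: [-0.162, -3.136, -0.0]
force: [0.7, 0.3, -0.1]
width: 0.0448
gripper_force: 0.0
```

```bash
python3 - <<'E'
from cell import robot
import cv2
from fx import *
t=np.load("th.npy"); w=robot.read_camera("wrist"); s=robot.read_camera("side")
cv2.imwrite("pics/end.png",np.hstack([cv2.resize(w["pixels"][:,:,::-1],(500,375)),cv2.resize(s["pixels"][130:230,205:285,::-1],(300,375),interpolation=cv2.INTER_CUBIC)]))
for n in (82,84.5,90.5): print(n,[(proj(w,toW(t,dk(-85,y,n)))[0]*.9766).round(0).tolist() for y in(-5,-40,-75)],[((proj(s,toW(t,dk(-85,y,n)))[0]-[205,130])*3.75).round(0).tolist() for y in(-5,-75)])
E
```

```text
82 [[163.0, 174.0], [120.0, 174.0], [77.0, 174.0]] [[170.0, 193.0], [213.0, 155.0]]
84.5 [[162.0, 173.0], [118.0, 173.0], [75.0, 174.0]] [[171.0, 192.0], [215.0, 153.0]]
90.5 [[160.0, 171.0], [115.0, 171.0], [70.0, 171.0]] [[174.0, 188.0], [218.0, 150.0]]
```

View pics/end.png

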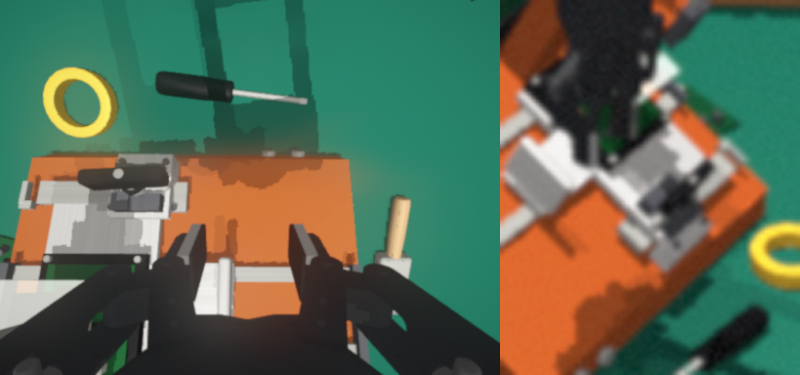

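The slide blocks in both directions: 15 N to the right and 8 N to the left, with about 3–4 mm of play. The riding friction is gone. The picture shows the bar along the slide, with its dot at (118,173) where the home prediction is (120,174). The gripper is clear, so I'm handing in.

```bash
python3 -c "
from cell import robot;print(robot.job_done())"
```

```text
the job is handed in; nothing more can be done
None
```

I handed the job in at about 24 s. The slide is about 119 mm across with the board under the probe head, and it stops firmly in both directions. That means the pin is in the test slot, but fully home is inferred from this stop and the camera view, not measured directly; the gripper is clear and no result came back.

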